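Mark the dragging bearing

ROBOT

A 7-joint arm with a two-finger parallel gripper is mounted at the origin on a cart in front of the work surface, level with it; the furniture and walls round the work are solid. World frame = base frame: x ahead of the robot, y to its left, z up, the work surface at z = 0. Lengths are in m, angles in rad, forces in N, time in s.
With the tool pointing down it reaches from about 0.425 to 1.025 m from the base axis. Payload 9.4 kg.
Tool frame: the origin (TCP) lies midway between the tips of the shut fingers; the grasp point (between the pads) lies 19 mm behind it; z points along the fingers, y is the line along which they close (so a half turn about z gives the same grasp; the last joint's range is limited). The gripper opens to 93 mm and grips with 3 to 60 N. Pads are 15 mm wide; open, the fingers measure 128 mm over their backs; the gripper's body (75 mm by 188 mm) begins 65 mm behind the grasp point.
Start: joints at [1.054, 0.599, -0.003, 1.599, 0.002, 0.943, -0.08], TCP at [0.309, -0.656, 0.219] pointing down, gripper open.
Joint ranges: [-2.57, 2.57], [-0.35, 1.97], [-1.29, 1.29], [0.11, 2.56], [-1.05, 4.19], [0.11, 1.86], [-2.63, 2.63]. Speed limits (rad/s): [2.22, 2.22, 3.01, 3.01, 3.14, 3.14, 3.14].

INTERFACE

Orientations are given as a unit quaternion [w, x, y, z].
In Python, from workcell import * gives the robot as it stands.
- The arm moves only by the tool jog_arm, never from a script. Its argument "targets" is a list that holds one entry, the list of rows, each a list of 7 numbers: the shift along the world's x, y, z in m, then the turn, a rotation vector about the world's x, y, z in rad, then the opening, from 0 (shut) to 1 (fully open). In form: [[[tx, ty, tz, ax, ay, az, claw], ...]]. A call has 1 to 20 rows; each row is the pose to reach, as a shift and turn from the pose commanded when the call began; what a row does not reach only later rows make up. A row lasts 1/10 s, in which the tool goes at most 50 mm and 8.59 degrees, less where a joint would pass 70% of its speed; a pose out of reach is approached as far as the arm can. A call with a gripper value outside its range is refused whole. The fingers move at their own pace and stop on an object; "force" is the grip in N (left out, the last holds). Time passes only in rows, so rows that repeat a pose let the fingers close. It gives the time, the measured TCP pose, the force, the opening and the grip force at its end, in the units of the state.
- get_obs(): the state, without advancing time (a new reading comes with each control period).
- snapshot(name): name is "side" or "top"; returns a dict with "img" (400x640x3 uint8, blue, green, red), "range_z" (400x640 float32, m along the optical axis (not along the pixel's ray), 0 where there is no reading), "fx", "fy", "cx", "cy" (pixels), "world_to_cam" (4x4, takes a point from world to camera coordinates). Camera axes: x right, y down, z forward; pixel columns grow to the right and rows downward; lengths in m; the calibration is good to about 2 mm. A picture is of the moment at which its call begins.
- job_done(): hands the job in; it is judged then, once.
The state is a dict: "time": time; "joints": joint angles; "qd": joint speeds; "joint_efforts": joint torques, N m; "tcp_pos": TCP position; "eef_rot": TCP orientation; "wrist_force": force on the tool from outside, world axes, zero at the start; "wrist_torque": the same for the moment, N m; "opening": finger opening in m; "gripper_force": force on a finger pad.
Only numpy, scipy, OpenCV 4.12 (cv2) and the standard library are available. Lean on these libraries where they do the work, as an engineer would, in place of code of your own. Each camera call takes 0.05 s, during which the arm holds its last target. There are 200 camera calls.

TASK

The rail carries three bearings of a photo turntable, and one of them drags. Gently turn each crank on by about a quarter turn, leave it turned, and feel how hard it runs; when all three have been tried, mark the one that drags by lowering the loose dark steel collar over its post until it rests on the shoulder. Never force a crank, do not press the collar down hard, and leave the other things on the table where they are.

Things in the scene. Friction and masses are not known exactly. Their poses are not given: they have to be found in the camera images.
- rail: fixed aluminium mounting rail, 70 x 330 x 16 mm, with three upright bearing axles in a row along its y axis, at y = +125 (left), 0 (middle) and -125 mm (right), x = 0. Origin: centre of its underside; z up. On each axle, from below: a round boss of radius 21.5 mm up to 24 mm, a turning crank, a fixed neck of 24 mm diameter up to 55 mm, a post
- crank_left: crank on the left bearing: flat aluminium arm 26 to 32 mm above the table, 43 mm long from the axle, pin near its end. Turns endlessly about the upright axle, stays where left. While moving, its pin resists with about 0.3 N on a free bearing, with 3 to 10 N on the one that drags (any of the three; felt only in motion); over 20 N harms it. Origin: on the axle at table height; arm along its own -x; z up
- pin_left (a point): centre of the top of the left crank's pin: upright, black, 10 mm in diameter, 40 mm from the axle, standing on the arm from 32 to 52 mm above the table
- axle_left (a point): centre of the shoulder on top of the left bearing's fixed neck, 55 mm above the table. A post of 16 mm diameter rises 25 mm above it, its top 6 mm tapered; the collar goes over this post and rests on the shoulder
- crank_middle: crank on the middle bearing: flat aluminium arm 26 to 32 mm above the table, 43 mm long from the axle, pin near its end. Turns endlessly about the upright axle, stays where left. While moving, its pin resists with about 0.3 N on a free bearing, with 3 to 10 N on the one that drags (any of the three; felt only in motion); over 20 N harms it. Origin: on the axle at table height; arm along its own -x; z up
- pin_middle (a point): centre of the top of the middle crank's pin: upright, black, 10 mm in diameter, 40 mm from the axle, standing on the arm from 32 to 52 mm above the table
- axle_middle (a point): centre of the shoulder on top of the middle bearing's fixed neck, 55 mm above the table. A post of 16 mm diameter rises 25 mm above it, its top 6 mm tapered; the collar goes over this post and rests on the shoulder
- crank_right: crank on the right bearing: flat aluminium arm 26 to 32 mm above the table, 43 mm long from the axle, pin near its end. Turns endlessly about the upright axle, stays where left. While moving, its pin resists with about 0.3 N on a free bearing, with 3 to 10 N on the one that drags (any of the three; felt only in motion); over 20 N harms it. Origin: on the axle at table height; arm along its own -x; z up
- pin_right (a point): centre of the top of the right crank's pin: upright, black, 10 mm in diameter, 40 mm from the axle, standing on the arm from 32 to 52 mm above the table
- axle_right (a point): centre of the shoulder on top of the right bearing's fixed neck, 55 mm above the table. A post of 16 mm diameter rises 25 mm above it, its top 6 mm tapered; the collar goes over this post and rests on the shoulder
- collar: loose plain dark steel marker collar (a ring), 36 mm outer diameter, 21 mm bore, 18 mm high, 60 g, lying flat on the table beyond the rail. Origin: centre of its underside; z along its bore
- eraser: bystander, to be left where it is: white and blue eraser, 19 x 42 x 12 mm, lying on the table. Origin: centre of its underside
- pencil: bystander, to be left where it is: green pencil, 158 mm long, lying on the table. Origin: centre of its underside
- folding_loupe: bystander, to be left where it is: black and white folding loupe, 29 x 48 x 22 mm, lying on the table. Origin: centre of its underside
- binder_clip_1: bystander, to be left where it is: black binder clip, 32 x 43 x 18 mm, lying on the table. Origin: centre of its underside
- soft_brush: bystander, to be left where it is: red-handled soft brush, 165 mm long, lying on the table. Origin: centre of its underside
- photo_scale: bystander, to be left where it is: black and white checkered photo scale bar, 118 x 20 x 10 mm, lying on the table. Origin: centre of its underside

How it is judged:
On the way:
1. all three cranks stand turned, their pins at least 30 mm (about 45 degrees) from where they started, the collar not yet on any post (distance of each of pin_left, pin_middle, pin_right from where it was at the start of the episode above 0.03 m and horizontal distance between collar and axle_left above 0.03 m and horizontal distance between collar and axle_middle above 0.03 m and horizontal distance between collar and axle_right above 0.03 m), for 0.2 s.
At the end, for the whole second after the job is handed in: the collar lies flat, released and at rest, round the post of the bearing that drags (the one whose crank the hidden shoe presses with over 3 N), centred within 5 mm and within 3 mm of its shoulder's height (((horizontal distance between collar and axle_left below 0.005 m and z of collar in the frame of axle_left between -0.003 and 0.003 m and angle between collar's own z axis and vertical below 0.1 rad and contact force between crank_left and anything else above 3 N) or (horizontal distance between collar and axle_middle below 0.005 m and z of collar in the frame of axle_middle between -0.003 and 0.003 m and angle between collar's own z axis and vertical below 0.1 rad and contact force between crank_middle and anything else above 3 N) or (horizontal distance between collar and axle_right below 0.005 m and z of collar in the frame of axle_right between -0.003 and 0.003 m and angle between collar's own z axis and vertical below 0.1 rad and contact force between crank_right and anything else above 3 N)) and linear speed of collar below 0.02 m/s); the robot touches nothing.
It fails at once if a crank is forced: more than 20 N on it (contact force between any of crank_left, crank_middle, crank_right and the fingers above 20 N or contact force between any of crank_left, crank_middle, crank_right and the arm above 20 N).
It fails at once if the collar is dropped or pressed on the rail with more than 25 N (contact force between collar and rail above 25 N).
It fails at once if a bystander is pushed by more than 20 mm (distance of any of eraser, pencil, folding_loupe, binder_clip_1, soft_brush, photo_scale from where it was at the start of the episode above 0.02 m).
It also fails if it takes over 72 s, if anything falls off the work surface, if the arm or the gripper's body presses on something with over 40 N, if the wrist force passes 120 N, or if a joint passes its speed limit or range.

## Working session

There is one attempt and no reset: what is moved stays moved. The work goes in short steps, Python scripts to look and compute and a tool call to move; the robot and the scene stay as the last step left them, time stands still between calls to the robot, and variables do not carry over. Pictures are saved under pics/ and viewed, at most 10 in all, crops included, and the job is handed in when it is done.

Besides the shell and the picture viewer there is one more tool, called after ">>>" as a command line: name --argument value ..., lists and objects as JSON in quotes. jog_arm: Moves the arm, as the interface text tells. Its arguments: {"type":"object","properties":{"targets":{"type":"array"},"force":{"type":"number"}},"required":["targets"]}

```bash
mkdir -p pics
python3 - <<'E'
from workcell import *
import cv2,pickle
for n in ("top","side"):
    s=snapshot(n); cv2.imwrite(f"pics/{n}0.png",s["img"]); pickle.dump(s,open(f"{n}0.pkl","wb"))
    print(n,s["fx"],s["cx"],s["cy"],s["world_to_cam"].round(3).tolist())
o=get_obs();print(o)
E
```

```text
top 411.03222473320767 316.94278954322994 201.85543119384243 [[0.008, -1.0, -0.009, -0.004], [-0.985, -0.006, -0.173, 0.529], [0.173, 0.01, -0.985, 1.001], [0.0, 0.0, 0.0, 1.0]]
side 394.72056690273644 325.0301653887208 202.14543557501273 [[-0.965, -0.26, -0.012, 0.527], [-0.138, 0.548, -0.825, 0.135], [0.221, -0.795, -0.565, 0.93], [0.0, 0.0, 0.0, 1.0]]
{'time': 0.1, 'joints': array([ 1.05427676,  0.6000271 , -0.00256589,  1.60004541,  0.00184441,
        0.9428864 , -0.07978561]), 'qd': array([-0.00154629, -0.00053375,  0.00184219, -0.00171886,  0.00034105,
        0.00036212, -0.0017706 ]), 'joint_efforts': array([ 4.33177367e-03, -7.66552520e+01,  1.50150128e+00, -2.52940160e+01,
       -5.24240267e-02,  1.35762899e-02,  5.28665453e-05]), 'tcp_pos': array([ 0.30849428, -0.65561659,  0.21786062]), 'eef_rot': array([-6.45334670e-04,  9.75904079e-01,  2.18198907e-01, -2.21564012e-04]), 'wrist_force': array([0.42017559, 0.03471013, 0.96926197]), 'wrist_torque': array([-0.06332239,  0.03339664, -0.01297199]), 'gripper_force': 0.0, 'opening': 0.0928715124019281}
```

View pics/top0.png

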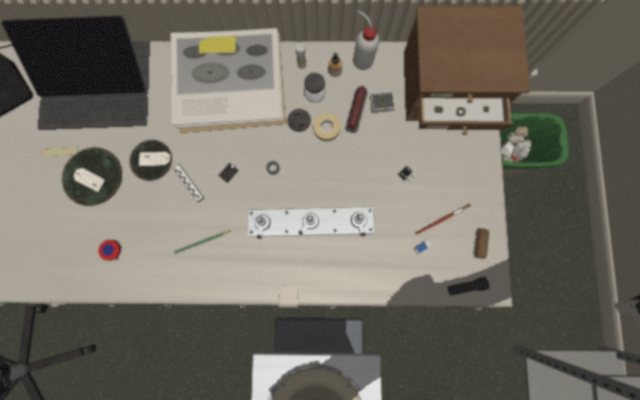

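View pics/side0.png

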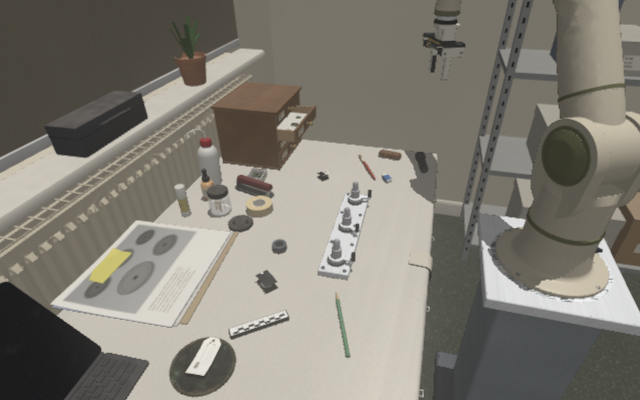

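The top view shows the rail at about (311,221), with pins at about (259,236), (308,234) and (362,234), and the collar ring at (273,168). The side view shows the rail around (345,230) and the collar at (279,246).

```bash
cat > h.py <<'E'
import numpy as np,cv2,pickle
def ray(s,u,v,z):
    T=np.array(s["world_to_cam"]);R=T[:3,:3];c=-R.T@T[:3,3]
    d=R.T@np.array([(u-s["cx"])/s["fx"],(v-s["cy"])/s["fy"],1.])
    return c+d*(z-c[2])/d[2]
def proj(s,p):
    T=np.array(s["world_to_cam"]);q=T[:3,:3]@np.array(p)+T[:3,3]
    return np.array([s["fx"]*q[0]/q[2]+s["cx"],s["fy"]*q[1]/q[2]+s["cy"]])
def blobs(m,lo,hi):
    n,l,st,ce=cv2.connectedComponentsWithStats(m.astype(np.uint8))
    return [(st[i,4],ce[i],l==i) for i in range(1,n) if lo<=st[i,4]<=hi]
E
python3 - <<'E'
from h import *
t=pickle.load(open("top0.pkl","rb"));s=pickle.load(open("side0.pkl","rb"))
g=cv2.cvtColor(t["img"],cv2.COLOR_BGR2GRAY)
hsv=cv2.cvtColor(t["img"],cv2.COLOR_BGR2HSV)
roi=np.zeros_like(g,bool);roi[195:250,235:390]=1
print("table",hsv[190,320],"rail",hsv[230,285])
m=(hsv[...,1]<18)&(g>150)&roi
c=max(cv2.findContours(m.astype(np.uint8),0,2)[0],key=cv2.contourArea)
r=cv2.minAreaRect(c);print(r)
bp=np.array([ray(t,*p,0.016)[:2] for p in cv2.boxPoints(r)]);print(bp,bp.mean(0))
for a,ce,_ in blobs((g<75)&roi,5,80): print("dark top",a,ce,ray(t,*ce,0.045))
roi[:]=0;roi[155:182,260:287]=1
for a,ce,_ in blobs((g<110)&roi,20,300): print("collar top",a,ce,ray(t,*ce,0.009))
g2=cv2.cvtColor(s["img"],cv2.COLOR_BGR2GRAY);r2=np.zeros_like(g,bool);r2[232:262,264:294]=1
for a,ce,_ in blobs((g2<110)&r2,20,400): print("collar side",a,ce,ray(s,*ce,0.009))
r2[:]=0;r2[180:280,315:380]=1
for a,ce,_ in blobs((g2<60)&r2,8,120): print("dark side",a,ce,ray(s,*ce,0.043))
A=cv2.resize(t["img"][150:250,235:390],None,fx=4,fy=4,interpolation=2)
B=cv2.resize(s["img"][175:285,260:385],None,fx=4,fy=4,interpolation=2)
cv2.imwrite("pics/ca.png",A);cv2.imwrite("pics/cb.png",B)
E
```

```text
table [ 18  27 173] rail [ 75   3 176]
((310.419677734375, 221.46774291992188), (28.538087844848633, 127.4216537475586), 88.69805145263672)
[[ 0.51485386  0.184285  ]
 [ 0.52457911 -0.14890048]
 [ 0.44991118 -0.14936325]
 [ 0.44018025  0.17981554]] [0.4823811 0.0164592]
collar top 79 [272.40506329 167.37974684] [0.62835735 0.11993749 0.009     ]
collar side 140 [278.96428571 246.65      ] [0.62893369 0.12323767 0.009     ]
```

View pics/ca.png

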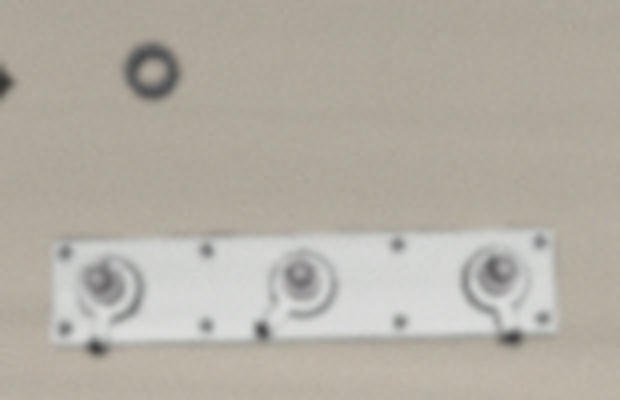

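View pics/cb.png

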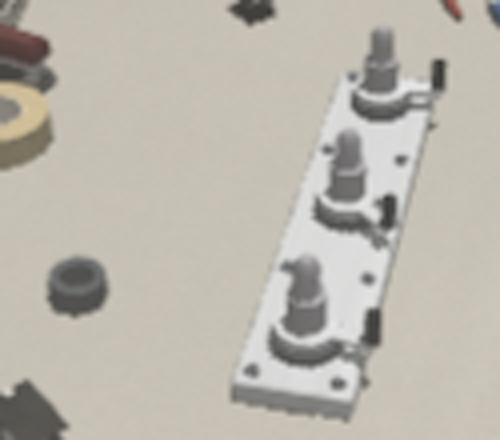

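The top crop shows the three pins at about (96,347), (262,330) and (511,338), and the posts at (100,278), (300,270) and (500,265). The side crop shows the pin tops at about (375,313), (389,198) and (440,62). I'll project the rail fit back onto both views to check it.

Run:
```python
from h import *
t=pickle.load(open("top0.pkl","rb"));s=pickle.load(open("side0.pkl","rb"))
c=np.array([.4824,.0165]);yaw=.029
pinpx={'L':((96,347),(373,328)),'M':((262,330),(388,212)),'R':((511,338),(439,75))}
A=cv2.resize(t["img"][195:250,240:385],None,fx=5,fy=5,interpolation=2)
B=cv2.resize(s["img"][178:285,310:385],None,fx=5,fy=5,interpolation=2)
def ov(I,S,p,off,col,r=2):
    q=(proj(S,p)-off+.5)*5-.5; cv2.circle(I,tuple(int(round(v)) for v in q),r,col,-1)
for k,d in zip("LMR",(.125,0,-.125)):
    a=c+d*np.array([-np.sin(yaw),np.cos(yaw)])
    (pt,ps)=pinpx[k]
    P1=ray(t,(pt[0]+.5)/4-.5+235,(pt[1]+.5)/4-.5+150,.043)[:2];P2=ray(s,(ps[0]+.5)/4-.5+260,(ps[1]+.5)/4-.5+175,.042)[:2]
    print(k,"axle",a.round(4),"pin top",P1.round(4),"side",P2.round(4))
    for P in(P1,P2): v=P-a;print("   r",np.linalg.norm(v).round(4),"ang",np.degrees(np.arctan2(v[1],v[0])).round(1))
    for I,S,off in((A,t,(240,195)),(B,s,(310,178))):
        for z,col in((.08,(0,0,255)),(.055,(0,255,255))): 
            ov(I,S,[*a,z],off,col)
            rr=.008 if z==.055 else .008
        for th in np.arange(0,6.3,.3):
            ov(I,S,[a[0]+.012*np.cos(th),a[1]+.012*np.sin(th),.055],off,(0,200,0),1)
            ov(I,S,[a[0]+.008*np.cos(th),a[1]+.008*np.sin(th),.074],off,(255,0,0),1)
W=np.zeros((B.shape[0],0,3),np.uint8)
cv2.imwrite("pics/oa.png",A);cv2.imwrite("pics/ob.png",B)
```

```text
L axle [0.4788 0.1414] pin top [0.4401 0.1458] side [0.4401 0.1494]
   r 0.039 ang 173.6
   r 0.0395 ang 168.3
M axle [0.4824 0.0165] pin top [0.4515 0.0413] side [0.4526 0.0443]
   r 0.0396 ang 141.2
   r 0.0407 ang 137.0
R axle [ 0.486  -0.1084] pin top [ 0.4475 -0.1155] side [ 0.4486 -0.1154]
   r 0.0392 ang -169.6
   r 0.0381 ang -169.4
```

View pics/oa.png

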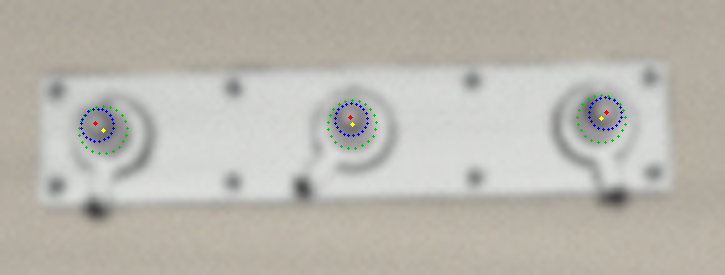

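View pics/ob.png

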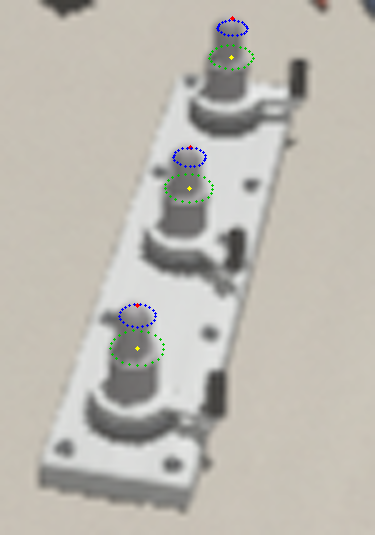

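>>> jog_arm --targets '[[[0.119, 0.527, -0.08, 0, 0, 0.616, 0], [0.119, 0.527, -0.08, 0, 0, 0.616, 0], [0.119, 0.527, -0.08, 0, 0, 0.616, 0], [0.119, 0.527, -0.08, 0, 0, 0.616, 0], [0.119, 0.527, -0.08, 0, 0, 0.616, 0], [0.119, 0.527, -0.08, 0, 0, 0.616, 0], [0.119, 0.527, -0.08, 0, 0, 0.616, 0], [0.119, 0.527, -0.08, 0, 0, 0.616, 0], [0.119, 0.527, -0.08, 0, 0, 0.616, 0], [0.119, 0.527, -0.08, 0, 0, 0.616, 0], [0.119, 0.527, -0.08, 0, 0, 0.616, 0], [0.119, 0.527, -0.08, 0, 0, 0.616, 0], [0.119, 0.527, -0.08, 0, 0, 0.616, 0], [0.119, 0.527, -0.08, 0, 0, 0.616, 0], [0.119, 0.527, -0.08, 0, 0, 0.616, 0], [0.119, 0.527, -0.08, 0, 0, 0.616, 0]]]'

```text
time: 1.7
tcp_pos: [0.4273, -0.1304, 0.1387]
eef_rot: [0.0, 0.865, 0.503, -0.0]
wrist_force: [0.2, -0.3, -0.6]
opening: 0.0007
gripper_force: 0.0
```

>>> jog_arm --targets '[[[0, 0, -0.03, 0, 0, 0, 0], [0, 0, -0.06, 0, 0, 0, 0], [0, 0, -0.085, 0, 0, 0, 0], [0, 0, -0.098, 0, 0, 0, 0], [0, 0, -0.098, 0, 0, 0, 0], [0, 0, -0.098, 0, 0, 0, 0]]]'

```text
time: 2.3
tcp_pos: [0.4275, -0.1296, 0.0407]
eef_rot: [-0.0, 0.864, 0.503, -0.0]
wrist_force: [0.5, -0.6, 0.2]
opening: 0.0006
gripper_force: 0.0
```

Run:
```python
from workcell import *
import cv2
from h import *
s=snapshot("side");A=cv2.resize(s["img"][150:270,310:440],None,fx=4,fy=4,interpolation=2)
cv2.imwrite("pics/p1.png",A)
o=get_obs();print(o["tcp_pos"],o["wrist_force"])
```

```text
[ 0.42776068 -0.1295436   0.04113651] [ 0.1430197  -0.20029824  0.39214165]
```

View pics/p1.png

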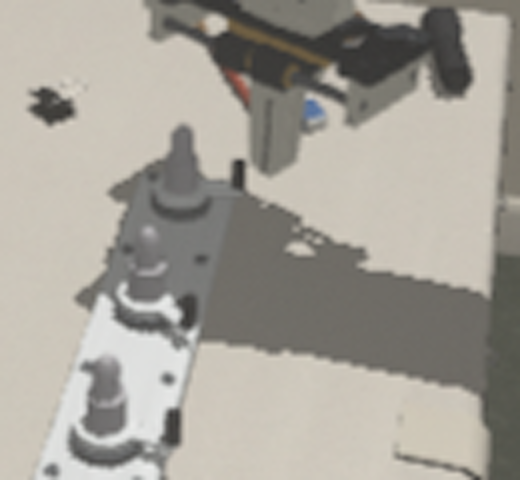

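>>> jog_arm --targets '[[[0.002, 0.0035, 0, 0, 0, 0, 0], [0.004, 0.007, 0, 0, 0, 0, 0], [0.006, 0.0105, 0, 0, 0, 0, 0], [0.008, 0.014, 0, 0, 0, 0, 0], [0.01, 0.0175, 0, 0, 0, 0, 0], [0.012, 0.021, 0, 0, 0, 0, 0], [0.014, 0.0245, 0, 0, 0, 0, 0], [0.016, 0.028, 0, 0, 0, 0, 0]]]'

```text
time: 3.15
tcp_pos: [0.444, -0.1006, 0.0406]
eef_rot: [0.0, 0.864, 0.504, 0.0]
wrist_force: [0.2, -0.5, -0.4]
opening: 0.0006
gripper_force: 0.1
```

>>> jog_arm --targets '[[[0.002, 0.0035, 0, 0, 0, 0, 0], [0.004, 0.007, 0, 0, 0, 0, 0], [0.006, 0.0105, 0, 0, 0, 0, 0], [0.008, 0.014, 0, 0, 0, 0, 0]]]'

```text
time: 3.55
tcp_pos: [0.452, -0.0868, 0.0406]
eef_rot: [0.0, 0.864, 0.504, 0.0]
wrist_force: [0.8, -0.2, 0.2]
opening: 0.0006
gripper_force: 0.2
```

>>> jog_arm --targets '[[[0.002, 0.0035, 0, 0, 0, 0, 0], [0.004, 0.007, 0, 0, 0, 0, 0], [0.006, 0.0105, 0, 0, 0, 0, 0]]]'

```text
time: 3.85
tcp_pos: [0.4579, -0.0763, 0.0406]
eef_rot: [0.0, 0.864, 0.504, -0.0]
wrist_force: [0.1, -0.8, -0.1]
opening: 0.0006
gripper_force: 0.4
```

>>> jog_arm --targets '[[[-0.005, -0.009, 0, 0, 0, 0, 0], [-0.005, -0.009, 0.04, 0, 0, 0, 0], [-0.005, -0.009, 0.085, 0, 0, 0, 0], [-0.015, 0.04, 0.085, 0, 0, 0.15, 0], [-0.015, 0.085, 0.085, 0, 0, 0.3, 0], [-0.015, 0.13, 0.085, 0, 0, 0.45, 0], [-0.015, 0.142, 0.085, 0, 0, 0.517, 0], [-0.015, 0.142, 0.06, 0, 0, 0.517, 0], [-0.015, 0.142, 0.03, 0, 0, 0.517, 0], [-0.015, 0.142, 0.0, 0, 0, 0.517, 0], [-0.015, 0.142, 0.0, 0, 0, 0.517, 0]]]'

```text
time: 4.95
tcp_pos: [0.4408, 0.0642, 0.0381]
eef_rot: [-0.001, 0.706, 0.708, -0.003]
wrist_force: [0.8, -0.1, 0.5]
opening: 0.0003
gripper_force: 0.0
```

Run:
```python
from workcell import *
import cv2
s=snapshot("side");A=cv2.resize(s["img"][150:270,310:440],None,fx=4,fy=4,interpolation=2)
cv2.imwrite("pics/p2.png",A)
o=get_obs();print(o["tcp_pos"],o["wrist_force"])
```

```text
[0.4412587  0.06430492 0.03954102] [-0.59299748  0.47297977  1.07663478]
```

View pics/p2.png

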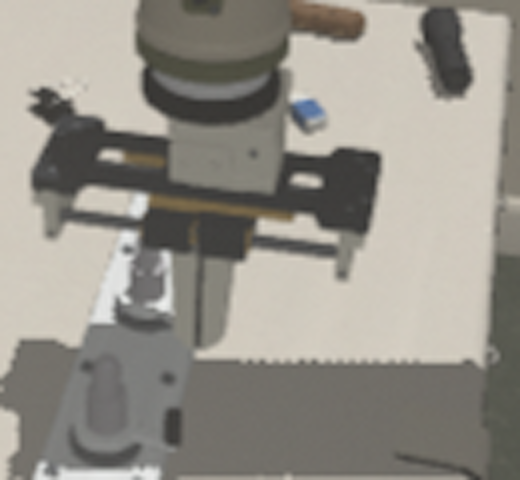

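The fingers are down at about (210,340) beside the middle pin, which they hide. Next I push along -y.

>>> jog_arm --targets '[[[0.001, -0.004, 0.001, 0, 0, 0, 0], [0.001, -0.008, 0.001, 0, 0, 0, 0], [0.001, -0.012, 0.001, 0, 0, 0, 0], [0.001, -0.016, 0.001, 0, 0, 0, 0], [0.001, -0.02, 0.001, 0, 0, 0, 0], [0.001, -0.024, 0.001, 0, 0, 0, 0], [0.001, -0.028, 0.001, 0, 0, 0, 0], [0.001, -0.032, 0.001, 0, 0, 0, 0]]]'

```text
time: 5.8
tcp_pos: [0.4437, 0.0331, 0.0416]
eef_rot: [0.0, 0.706, 0.708, -0.0]
wrist_force: [0.0, 0.5, -0.3]
opening: 0.0006
gripper_force: 0.2
```

>>> jog_arm --targets '[[[0, -0.004, 0, 0, 0, 0, 0], [0, -0.008, 0, 0, 0, 0, 0], [0, -0.012, 0, 0, 0, 0, 0], [0, -0.016, 0, 0, 0, 0, 0]]]'

```text
time: 6.2
tcp_pos: [0.4438, 0.0172, 0.0416]
eef_rot: [0.0, 0.706, 0.708, 0.0]
wrist_force: [0.1, 1.0, -0.3]
opening: 0.0004
gripper_force: 0.2
```

>>> jog_arm --targets '[[[0, -0.004, 0, 0, 0, 0, 0], [0, -0.008, 0, 0, 0, 0, 0], [0, -0.012, 0, 0, 0, 0, 0]]]'

```text
time: 6.5
tcp_pos: [0.4438, 0.0052, 0.0416]
eef_rot: [0.0, 0.706, 0.708, 0.0]
wrist_force: [1.0, 0.1, 0.4]
opening: -0.0
gripper_force: 0.4
```

>>> jog_arm --targets '[[[0, 0.01, 0, 0, 0, 0, 0], [0, 0.01, 0.04, 0, 0, 0, 0], [0, 0.01, 0.085, 0, 0, 0, 0], [-0.027, 0.05, 0.085, 0, 0, -0.15, 0], [-0.027, 0.09, 0.085, 0, 0, -0.3, 0], [-0.027, 0.13, 0.085, 0, 0, -0.45, 0], [-0.027, 0.137, 0.085, 0, 0, -0.6, 0], [-0.027, 0.137, 0.085, 0, 0, -0.75, 0], [-0.027, 0.137, 0.085, 0, 0, -0.855, 0], [-0.027, 0.137, 0.06, 0, 0, -0.855, 0], [-0.027, 0.137, 0.03, 0, 0, -0.855, 0], [-0.027, 0.137, 0.0, 0, 0, -0.855, 0], [-0.027, 0.137, 0.0, 0, 0, -0.855, 0]]]'

```text
time: 7.8
tcp_pos: [0.4149, 0.1428, 0.0391]
eef_rot: [0.0, 0.936, 0.352, -0.003]
wrist_force: [-0.5, -0.2, 0.2]
opening: 0.0005
gripper_force: 0.0
```

Run:
```python
from workcell import *
import cv2
s=snapshot("side");t=snapshot("top")
A=cv2.resize(s["img"][160:280,300:410],None,fx=4,fy=4,interpolation=2)
B=cv2.resize(t["img"][195:255,240:330],None,fx=4,fy=4,interpolation=2)
C=np.zeros((480,800,3),np.uint8) if 0 else None
import numpy as np
C=np.zeros((480,800,3),np.uint8);C[:,:440]=A;C[:240,440:]=B
cv2.imwrite("pics/p3.png",C)
o=get_obs();print(o["tcp_pos"],o["wrist_force"])
```

```text
[0.41590979 0.14271461 0.04162349] [ 0.10996866 -0.67368135  0.2522429 ]
```

View pics/p3.png

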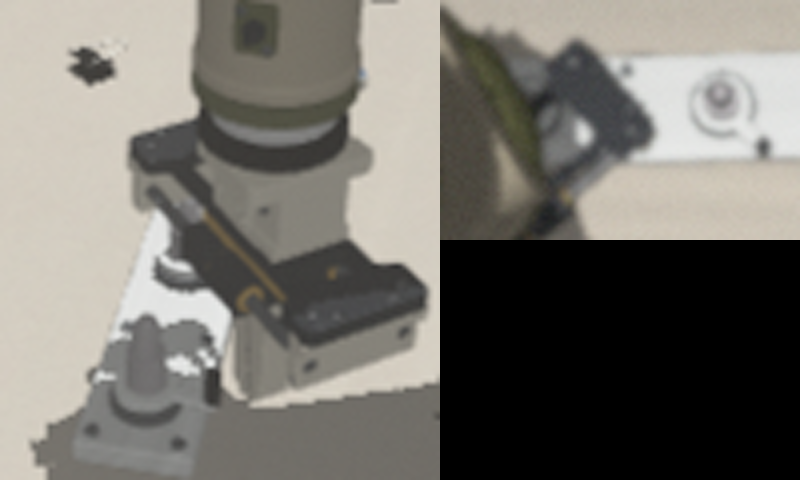

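The middle pin now stands on the lower right of its axle at (763,147), so that crank turned freely. The left pin is at (210,385) with the finger beside it. Next I push the left crank.

>>> jog_arm --targets '[[[0.003, 0.0026, 0, 0, 0, 0, 0], [0.006, 0.0052, 0, 0, 0, 0, 0], [0.009, 0.0078, 0, 0, 0, 0, 0], [0.011, 0.01, 0, 0, 0, 0, 0], [0.014, 0.012, 0, 0, 0, 0, 0], [0.017, 0.0145, 0, 0, 0, 0, 0]]]'

```text
time: 8.5
tcp_pos: [0.4287, 0.1555, 0.042]
eef_rot: [0.0, 0.936, 0.352, -0.004]
wrist_force: [-12.6, -0.9, 1.1]
opening: 0.0005
gripper_force: 4.6
```

>>> jog_arm --targets '[[[0.003, 0.0026, 0, 0, 0, 0, 0], [0.006, 0.0052, 0, 0, 0, 0, 0], [0.009, 0.0078, 0, 0, 0, 0, 0]]]'

```text
time: 8.8
tcp_pos: [0.4413, 0.1646, 0.0424]
eef_rot: [-0.0, 0.936, 0.351, -0.001]
wrist_force: [-4.0, -0.2, 0.5]
opening: 0.0004
gripper_force: 1.6
```

>>> jog_arm --targets '[[[0.003, 0.0026, 0, 0, 0, 0, 0], [0.006, 0.0052, 0, 0, 0, 0, 0], [0.009, 0.0078, 0, 0, 0, 0, 0]]]'

```text
time: 9.1
tcp_pos: [0.4519, 0.1726, 0.0421]
eef_rot: [0.0, 0.936, 0.351, 0.0]
wrist_force: [-2.5, -1.6, 1.4]
opening: 0.0004
gripper_force: 0.7
```

>>> jog_arm --targets '[[[0.003, 0.0026, 0, 0, 0, 0, 0], [0.006, 0.0052, 0, 0, 0, 0, 0], [0.009, 0.0078, 0, 0, 0, 0, 0]]]'

```text
time: 9.4
tcp_pos: [0.4608, 0.1785, 0.0415]
eef_rot: [0.001, 0.937, 0.35, -0.001]
wrist_force: [-1.8, -8.5, -1.0]
opening: 0.0005
gripper_force: 4.0
```

>>> jog_arm --targets '[[[-0.008, -0.007, 0, 0, 0, 0, 0], [-0.008, -0.007, 0.04, 0, 0, 0, 0], [-0.008, -0.007, 0.09, 0, 0, 0, 0], [0.03, -0.025, 0.1, 0, 0, 0.14, 0], [0.07, -0.04, 0.1, 0, 0, 0.28, 0.5], [0.11, -0.057, 0.1, 0, 0, 0.42, 1], [0.15, -0.057, 0.1, 0, 0, 0.56, 1], [0.168, -0.057, 0.1, 0, 0, 0.7, 1], [0.168, -0.057, 0.1, 0, 0, 0.84, 1], [0.168, -0.057, 0.1, 0, 0, 0.98, 1], [0.168, -0.057, 0.1, 0, 0, 1.12, 1], [0.168, -0.057, 0.1, 0, 0, 1.12, 1]]]'

```text
time: 10.6
tcp_pos: [0.6291, 0.1233, 0.1416]
eef_rot: [0.0, 0.606, 0.795, 0.001]
wrist_force: [0.4, 0.8, 0.2]
opening: 0.0595
gripper_force: 0.0
```

Run:
```python
from workcell import *
import cv2,pickle
import numpy as np
s=snapshot("side");t=snapshot("top")
pickle.dump(s,open("side1.pkl","wb"));pickle.dump(t,open("top1.pkl","wb"))
A=cv2.resize(s["img"][150:290,250:410],None,fx=4,fy=4,interpolation=2)
cv2.imwrite("pics/p4.png",A)
o=get_obs();print(o["tcp_pos"],o["eef_rot"],o["opening"])
```

```text
[0.62894977 0.12336235 0.14169235] [9.35982040e-05 6.08408373e-01 7.93623941e-01 5.32104662e-04] 0.06777801578809561
```

View pics/p4.png

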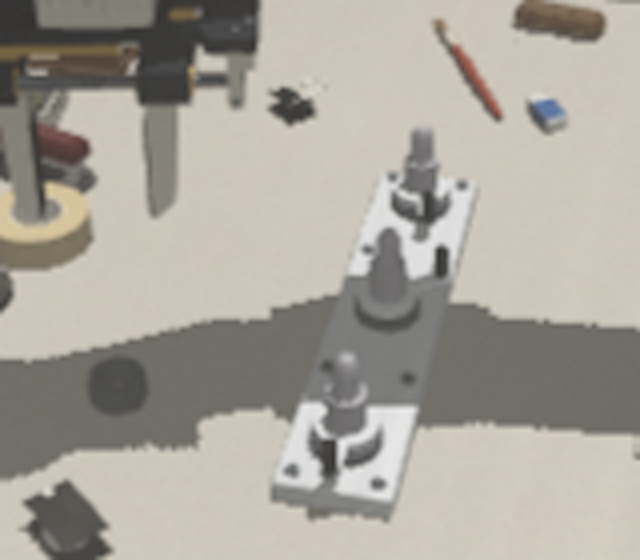

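All three pins have turned: right at (425,208), middle at (441,262), left at (330,457). The collar is undisturbed at (118,386). That was the tenth picture, so I use numbers only from here.

Run:
```python
from h import *
s=pickle.load(open("side1.pkl","rb"))
old=dict(R=(.4486,-.1154),M=(.4526,.0443),L=(.4401,.1494))
for k,(u,v) in dict(R=(425,208),M=(441,262),L=(330,457)).items():
    P=ray(s,(u+.5)/4-.5+250,(v+.5)/4-.5+150,.042)[:2];print(k,P.round(4),np.linalg.norm(P-old[k]).round(4))
# posts & collar sub-pixel: posts vs background in pre-move side picture
for n in ("side0","top0"):
    q=pickle.load(open(n+".pkl","rb"));g=cv2.cvtColor(q["img"],cv2.COLOR_BGR2GRAY)
    for nm,(x,y) in dict(L=(.4795,.143),M=(.483,.018),R=(.4865,-.107)).items():
        a=proj(q,[x,y,.064]);z=int(round(a[1]));c0=int(round(a[0]))
        print(n,nm,a.round(1),"row",z,"cols",c0-7,g[z,c0-7:c0+8].tolist())
```

```text
R [ 0.4768 -0.0665] 0.0565
M [ 0.4547 -0.0087] 0.053
L [0.4794 0.1837] 0.0521
side0 L [336.5 244.5] row 244 cols 330 [218, 219, 195, 135, 108, 113, 116, 118, 117, 145, 197, 219, 220, 221, 221]
side0 M [347.  212.5] row 213 cols 340 [196, 157, 154, 149, 130, 108, 110, 115, 117, 127, 177, 214, 217, 218, 218]
side0 R [355.6 186.5] row 186 cols 349 [193, 193, 193, 164, 113, 109, 113, 115, 116, 160, 194, 193, 194, 194, 193]
top0 L [259.  219.8] row 220 cols 252 [204, 200, 187, 176, 155, 142, 147, 147, 132, 115, 112, 132, 147, 160, 185]
top0 M [309.3 218.7] row 219 cols 302 [184, 183, 192, 183, 156, 131, 130, 141, 137, 130, 131, 153, 179, 200, 206]
top0 R [359.6 217.6] row 218 cols 353 [182, 167, 145, 133, 112, 104, 117, 139, 144, 147, 156, 176, 189, 194, 196]
```

>>> jog_arm --targets '[[[0, -0.002, -0.03, 0, 0, 0, 1], [0, -0.002, -0.06, 0, 0, 0, 1], [0, -0.002, -0.09, 0, 0, 0, 1], [0, -0.002, -0.11, 0, 0, 0, 1], [0, -0.002, -0.125, 0, 0, 0, 1], [0, -0.002, -0.136, 0, 0, 0, 1], [0, -0.002, -0.136, 0, 0, 0, 1], [0, -0.002, -0.136, 0, 0, 0, 0.7], [0, -0.002, -0.136, 0, 0, 0, 0.55], [0, -0.002, -0.136, 0, 0, 0, 0.45], [0, -0.002, -0.136, 0, 0, 0, 0.4], [0, -0.002, -0.136, 0, 0, 0, 0.36], [0, -0.002, -0.136, 0, 0, 0, 0.3], [0, -0.002, -0.136, 0, 0, 0, 0.2], [0, -0.002, -0.136, 0, 0, 0, 0.1], [0, -0.002, -0.136, 0, 0, 0, 0.1], [0, -0.002, -0.136, 0, 0, 0, 0.1]]]' --force 15

```text
time: 12.4
tcp_pos: [0.6287, 0.1214, 0.0056]
eef_rot: [0.0, 0.607, 0.795, -0.0]
wrist_force: [0.5, 0.7, 1.4]
opening: 0.0352
gripper_force: 15.0
```

>>> jog_arm --targets '[[[0, 0, 0.03, 0, 0, 0, 0.1], [0, 0, 0.07, 0, 0, 0, 0.1], [0, 0, 0.11, 0, 0, 0, 0.1], [-0.035, 0.005, 0.11, 0, 0, 0, 0.1], [-0.075, 0.011, 0.11, 0, 0, 0, 0.1], [-0.115, 0.017, 0.11, 0, 0, 0, 0.1], [-0.14, 0.021, 0.11, 0, 0, 0, 0.1], [-0.149, 0.0216, 0.105, 0, 0, 0, 0.1], [-0.149, 0.0216, 0.095, 0, 0, 0, 0.1], [-0.149, 0.0216, 0.095, 0, 0, 0, 0.1], [-0.149, 0.0216, 0.095, 0, 0, 0, 0.1]]]'

```text
time: 13.5
tcp_pos: [0.4808, 0.1429, 0.1]
eef_rot: [-0.0, 0.607, 0.795, -0.0]
wrist_force: [-0.5, 0.3, -0.4]
opening: 0.0352
gripper_force: 15.0
```

Run:
```python
from workcell import *
from h import *
s=snapshot("side");pickle.dump(s,open("side2.pkl","wb"))
o=get_obs();p=o["tcp_pos"];print(p,o["opening"],o["wrist_force"])
g=cv2.cvtColor(s["img"],cv2.COLOR_BGR2GRAY)
for z in (.095,.104,.113,.08,.055): print(z,proj(s,[p[0],p[1],z]).round(1))
print("cols 320..351");
for r in range(212,254): print(r,g[r,320:352].tolist())
```

```text
[0.48076069 0.14291631 0.10016041] 0.0359073613818819 [ 0.22554698 -1.1589925  -0.40618925]
0.095 [336.  233.6]
0.104 [336.  230.4]
0.113 [336.1 227.1]
0.08 [336.  238.8]
0.055 [336.  247.4]
cols 320..351
212 [145, 134, 133, 133, 135, 133, 123, 118, 167, 203, 203, 203, 203, 203, 203, 203, 204, 199, 201, 207, 170, 108, 109, 139, 130, 101, 130, 134, 132, 133, 133, 134]
213 [153, 133, 133, 134, 134, 133, 124, 119, 167, 203, 202, 202, 203, 203, 203, 203, 203, 188, 201, 225, 205, 164, 160, 154, 121, 104, 132, 133, 134, 133, 133, 133]
214 [146, 134, 134, 133, 134, 134, 124, 119, 169, 203, 203, 202, 202, 204, 204, 203, 203, 190, 207, 228, 225, 223, 213, 164, 95, 104, 133, 134, 134, 133, 132, 133]
215 [153, 135, 134, 133, 134, 134, 123, 119, 167, 203, 203, 202, 202, 202, 203, 204, 201, 206, 219, 226, 225, 219, 179, 120, 87, 105, 133, 133, 134, 133, 133, 132]
216 [149, 134, 133, 134, 132, 134, 124, 119, 167, 203, 204, 203, 202, 201, 203, 203, 194, 210, 226, 225, 225, 215, 180, 138, 86, 103, 133, 133, 134, 132, 132, 134]
217 [148, 134, 132, 133, 134, 134, 123, 119, 167, 203, 203, 203, 203, 203
[... 5086 characters left out ...]
 126, 125, 124, 124, 126, 128, 127, 129]
250 [114, 113, 113, 112, 114, 120, 126, 126, 126, 126, 126, 115, 103, 107, 107, 109, 110, 110, 111, 109, 108, 113, 123, 126, 125, 125, 124, 124, 125, 126, 128, 129]
251 [112, 113, 112, 112, 115, 122, 126, 126, 124, 125, 126, 115, 102, 107, 110, 110, 111, 112, 112, 112, 107, 112, 123, 125, 125, 124, 124, 125, 126, 127, 129, 130]
252 [113, 112, 113, 111, 115, 125, 126, 125, 125, 125, 128, 118, 103, 107, 109, 111, 112, 112, 113, 111, 107, 112, 124, 125, 124, 124, 124, 125, 126, 126, 128, 129]
253 [113, 113, 112, 113, 120, 127, 126, 126, 125, 127, 128, 116, 103, 106, 108, 111, 112, 112, 113, 110, 107, 112, 125, 128, 125, 123, 124, 125, 127, 127, 128, 129]
```

The collar centre is at column 336.1, and the post axis is at about 336. I lower it gently in short calls.

>>> jog_arm --targets '[[[-0.0006, 0, -0.006, 0, 0, 0, 0.1], [-0.0006, 0, -0.012, 0, 0, 0, 0.1], [-0.0006, 0, -0.015, 0, 0, 0, 0.1], [-0.0006, 0, -0.017, 0, 0, 0, 0.1]]]'

```text
time: 13.95
tcp_pos: [0.479, 0.1429, 0.0831]
eef_rot: [-0.0, 0.607, 0.795, -0.0]
wrist_force: [-0.1, -0.9, -1.1]
opening: 0.0354
gripper_force: 15.0
```

>>> jog_arm --targets '[[[0, 0, -0.001, 0, 0, 0, 0.1], [0, 0, -0.002, 0, 0, 0, 0.1], [0, 0, -0.003, 0, 0, 0, 0.1]]]'

```text
time: 14.25
tcp_pos: [0.4792, 0.143, 0.0807]
eef_rot: [0.0, 0.607, 0.795, 0.0]
wrist_force: [-0.4, -0.0, -0.3]
opening: 0.035
gripper_force: 15.0
```

>>> jog_arm --targets '[[[0, 0, -0.001, 0, 0, 0, 0.1], [0, 0, -0.002, 0, 0, 0, 0.1], [0, 0, -0.003, 0, 0, 0, 0.1]]]'

```text
time: 14.55
tcp_pos: [0.4791, 0.143, 0.0776]
eef_rot: [0.0, 0.607, 0.795, 0.0]
wrist_force: [0.7, 0.1, -1.2]
opening: 0.0352
gripper_force: 15.0
```

>>> jog_arm --targets '[[[0, 0, -0.002, 0, 0, 0, 0.1], [0, 0, -0.004, 0, 0, 0, 0.1], [0, 0, -0.006, 0, 0, 0, 0.1]]]'

```text
time: 14.85
tcp_pos: [0.4791, 0.143, 0.0714]
eef_rot: [0.0, 0.607, 0.795, 0.0]
wrist_force: [0.9, -0.3, -0.4]
opening: 0.0358
gripper_force: 15.0
```

>>> jog_arm --targets '[[[0, 0, -0.002, 0, 0, 0, 0.1], [0, 0, -0.004, 0, 0, 0, 0.1], [0, 0, -0.006, 0, 0, 0, 0.1], [0, 0, -0.008, 0, 0, 0, 0.1]]]'

```text
time: 15.25
tcp_pos: [0.4791, 0.143, 0.0635]
eef_rot: [0.0, 0.607, 0.795, 0.0]
wrist_force: [0.2, -0.3, -1.3]
opening: 0.0353
gripper_force: 15.0
```

>>> jog_arm --targets '[[[0, 0, -0.001, 0, 0, 0, 0.1], [0, 0, -0.0015, 0, 0, 0, 0.1]]]'

```text
time: 15.45
tcp_pos: [0.479, 0.143, 0.062]
eef_rot: [-0.0, 0.607, 0.795, -0.0]
wrist_force: [-0.2, -0.6, -0.6]
opening: 0.0351
gripper_force: 15.0
```

>>> jog_arm --targets '[[[0, 0, -0.0005, 0, 0, 0, 0.1], [0, 0, -0.001, 0, 0, 0, 0.1]]]'

```text
time: 15.65
tcp_pos: [0.4791, 0.143, 0.0611]
eef_rot: [0.0, 0.607, 0.795, 0.0]
wrist_force: [-0.3, 0.1, -1.3]
opening: 0.0354
gripper_force: 15.0
```

>>> jog_arm --targets '[[[0, 0, -0.0003, 0, 0, 0, 0.1], [0, 0, -0.0006, 0, 0, 0, 0.1], [0, 0, -0.0006, 0, 0, 0, 0.1]]]'

```text
time: 15.95
tcp_pos: [0.4791, 0.143, 0.0606]
eef_rot: [0.0, 0.607, 0.795, -0.0]
wrist_force: [0.2, 0.4, -0.4]
opening: 0.0355
gripper_force: 15.0
```

>>> jog_arm --targets '[[[0, 0, -0.0003, 0, 0, 0, 0.1], [0, 0, -0.0006, 0, 0, 0, 0.1], [0, 0, -0.0006, 0, 0, 0, 0.1]]]'

```text
time: 16.25
tcp_pos: [0.4791, 0.143, 0.0604]
eef_rot: [0.0, 0.607, 0.795, 0.0]
wrist_force: [-0.1, -0.2, 8.9]
opening: 0.0353
gripper_force: 15.0
```

>>> jog_arm --targets '[[[0, 0, 0, 0, 0, 0, 0.42], [0, 0, 0, 0, 0, 0, 0.46], [0, 0, 0, 0, 0, 0, 0.55], [0, 0, 0, 0, 0, 0, 0.65], [0, 0, 0, 0, 0, 0, 0.75], [0, 0, 0, 0, 0, 0, 0.75], [0, 0, 0, 0, 0, 0, 0.75]]]'

```text
time: 16.95
tcp_pos: [0.4791, 0.143, 0.0599]
eef_rot: [0.0, 0.607, 0.795, -0.0]
wrist_force: [0.9, -0.0, 0.6]
opening: 0.0695
gripper_force: 0.0
```

>>> jog_arm --targets '[[[0, 0, 0.01, 0, 0, 0, 0.75], [0, 0, 0.03, 0, 0, 0, 0.75], [0, 0, 0.07, 0, 0, 0, 0.75], [0, 0, 0.11, 0, 0, 0, 0.75], [0.04, 0, 0.15, 0, 0, 0, 0.75], [0.08, -0.04, 0.17, 0, 0, 0, 0.75], [0.1, -0.08, 0.17, 0, 0, 0, 0.75], [0.1, -0.12, 0.17, 0, 0, 0, 0.75], [0.1, -0.16, 0.17, 0, 0, 0, 0.75], [0.1, -0.2, 0.17, 0, 0, 0, 0.75], [0.1, -0.24, 0.17, 0, 0, 0, 0.75], [0.1, -0.28, 0.17, 0, 0, 0, 0.75], [0.1, -0.32, 0.17, 0, 0, 0, 0.75], [0.1, -0.36, 0.17, 0, 0, 0, 0.75], [0.1, -0.36, 0.17, 0, 0, 0, 0.75], [0.1, -0.36, 0.17, 0, 0, 0, 0.75]]]'

```text
time: 18.55
tcp_pos: [0.5785, -0.2177, 0.2303]
eef_rot: [-0.0, 0.608, 0.794, 0.0]
wrist_force: [0.3, 1.0, -0.5]
opening: 0.0696
gripper_force: 0.0
```

Run:
```python
from workcell import *
from h import *
o=get_obs();print(o["time"],o["tcp_pos"],o["opening"],o["wrist_force"])
a=(.4793,.143)
for n in("side","top"):
    s=snapshot(n);g=cv2.cvtColor(s["img"],cv2.COLOR_BGR2GRAY)
    e=proj(s,[*a,.064]);r=np.zeros(g.shape,bool);r[int(e[1])-14:int(e[1])+15,int(e[0])-14:int(e[0])+15]=1
    for A,c,m in blobs((g<95)&r,15,400):
        x,y,w,h=cv2.boundingRect(m.astype(np.uint8));print(n,"exp",e.round(1),A,c.round(1),(x,y,w,h),"pos",ray(s,*c,.064).round(4))
    pr=[proj(s,[a[0]+.018*np.cos(t),a[1]+.018*np.sin(t),z]) for z in(.055,.073) for t in np.arange(0,6.3,.1)]
    print("expected box",np.min(pr,0).round(1),np.max(pr,0).round(1))
```

```text
18.55 [ 0.57853644 -0.21774931  0.23030531] 0.06960138882329771 [ 0.33277509  1.04780239 -0.52533224]
side exp [336.6 244.5] 15 [345.8 230.6] (341, 230, 10, 2) pos [0.4702 0.0893 0.064 ]
side exp [336.6 244.5] 72 [336.4 248.7] (330, 245, 14, 8) pos [0.4764 0.1569 0.064 ]
expected box [328.6 236.3] [344.7 252.9]
expected box [251.2 212.2] [266.7 227.5]
```

```bash
python3 -c "
from workcell import *
print(job_done())"
```

```text
the job is handed in; nothing more can be done
None
```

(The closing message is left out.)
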